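Jack up the herb cabinet and hold it

TASK

The herb-drawer cabinet needs its levelling pads: set the little toe jack in front of it with the saddle centred under the marked steel lift tab, then pump the handle with full strokes until both front feet stand clear of the counter by more than the 16 mm thickness of the pads lying there. Finish with the handle pressed right down on the last stroke and end the job still holding it down, so that I can slip the pads in. Do not shove the cabinet or disturb the other things.

Things in the scene. Friction and masses are not known exactly. Their poses are not given: they have to be found in the camera images.
- jack_grip (a point): Loose steel toe jack, 0.9 kg. This point is the centre of its upright housing, 85 mm above its underside: grip it here from above. Housing: 44 mm wide across y, x from -44 to +18 mm, 6 to 114 mm above the underside; the ram's head stands 8 mm higher. Axes = the jack's: x ahead to toe and saddle, handle back along -x, z up. Flat base plate 64 mm wide, x from -91 to +81 mm.
- saddle (a point): Centre of the top of the jack's saddle, a 22 mm steel disc on the toe that sticks out low in front of the housing: 65 mm ahead (+x) of jack_grip, 39 mm above the jack's underside with the ram down (10 mm lower than the lift tab). Rises with the ram.
- handle_grip (a point): Middle of the black rubber grip (22 mm diameter, 64 mm long) at the end of the pump handle, 195 mm from the pivot pin. With the handle up it is about 185 mm above the counter, held right down about 50 mm.
- pump_handle: The pump handle, a steel bar with the black grip. Origin on its pivot pin, 33.5 mm behind (-x of) jack_grip and 56 mm above the jack's underside. It swings in the jack's x-z plane: from the pin it slopes back (-x) and up at 0.72 rad above level when up (joint 0), about level (-0.03 rad) when right down (joint 0.75).
- handle_swing (a joint): rad: 0 = up, 0.75 = right down on its stop. A light spring brings it back up. Takes about 3 N at the grip empty, 6 to 12 N lifting the cabinet. A stroke right down to the stop raises the saddle 15 mm; let fully back up (below 0.03) the ratchet keeps 11 mm, and each further full stroke gains 12 mm (short strokes gain nothing). First 0.13 rad is play. Four strokes in all; it cannot be let down.
- ram_lift (a joint): Height of the ram and saddle above their lowest position, m (0 to 0.052; about 0.010 when the saddle meets the lift tab).
- lift_point (a point): Marked lift point: centre of the underside of the steel tab (50 wide, 44 deep, 6 mm thick, ring and cross scribed on top) low on the middle of the cabinet's front, 49 mm above the counter. Axes = the cabinet's: its front faces -x; y across. Tab reaches 22 mm either side along x; front face 20 mm behind (+x). The jack stands in front, its x axis along this x axis.
- front_foot_l (a point): Centre of the underside of one front foot (32 mm disc) of the cabinet: pale wood, six black drawers, 260 deep, 320 wide, 250 mm high on four feet, about 8 kg, loose; it tips up about its rear feet. Front feet 42 mm behind the lift point (+x), 135 mm to either side; rear feet 258 mm behind. A foot rises 0.84 of the tab's rise.
- front_foot_r (a point): The same for the other front foot.
- pad_a: Black rubber levelling pad, a disc of 44 mm diameter and 16 mm high, lying on the counter near a front foot; leave it there. Origin under its centre.
- pad_b: The other levelling pad, near the other front foot.
- jar: White ceramic lidded jar, 84 mm diameter, 122 mm high, standing on top of the cabinet; must stay standing there. Origin under its centre.
- bottle: Amber bottle, 56 mm diameter, 115 mm high, on the counter. Origin under its centre.
- carton: Paper carton, 50 x 120 x 34 mm, lying on the counter. Origin under its centre.
- mortar: Marble mortar bowl, 100 mm diameter, 75 mm high. Origin under its centre.
- wrench: Flat steel wrench, 150 mm long along its x, lying on the counter. Origin about its middle.
- scoop: Steel herb scoop, about 165 mm long along its x, 28 mm high, lying on the counter.
- cabinet: The cabinet. Origin: the middle between its four feet, at counter height, 150 mm behind the lift point (+x); same axes.

How it is judged:
On the way, in this order (a step that is already met when the one before it is completed fails the run):
1. the jack stands flat with its saddle under the marked lift point (within 12 mm), the cabinet still down (horizontal distance between saddle and lift_point below 0.012 m and angle between jack_grip's own z axis and vertical below 0.04 rad and value of joint ram_lift below 0.006 m), for 0.2 s.
2. a pump stroke has been made and the handle let back up, with the weight on the saddle (value of joint ram_lift above 0.0095 m and value of joint handle_swing below 0.1 rad and horizontal distance between saddle and lift_point below 0.018 m and height (world z) of front_foot_l above 0.0005 m), for 0.05 s.
3. both front feet are more than 16 mm clear (height (world z) of each of front_foot_l, front_foot_r above 0.016 m), for 0.2 s.
At the end, for the whole second after the job is handed in: Both front feet are more than 16 mm above the counter, the cabinet's front carried by the jack's saddle (within 18 mm of the lift point) and not by the robot; the fingers hold the pump handle down (beyond 0.65 of its 0.75 rad) with more than 3 N; the jar still stands on the cabinet (all of step 3 and horizontal distance between saddle and lift_point below 0.018 m and value of joint handle_swing above 0.65 rad and contact force between the fingers and pump_handle above 3 N and contact force between each of the fingers, the arm and cabinet below 0.5 N and linear speed of cabinet below 0.02 m/s and angle between jar's own z axis and vertical below 0.25 rad and height (world z) of jar above 0.2 m); the arm keeps its last pose, push and grip.
It fails at once if the cabinet is shoved (its middle moves more than 35 mm) (distance of cabinet from where it was at the start of the episode above 0.035 m).
It fails at once if a bystander is disturbed (moved more than 30 mm) (distance of any of pad_a, pad_b, bottle, carton, mortar, wrench, scoop from where it was at the start of the episode above 0.03 m).
It fails at once if the jar on the cabinet falls over (angle between jar's own z axis and vertical above 0.4 rad).
It fails at once if the jack is tipped over (angle between jack_grip's own z axis and vertical above 0.5 rad).
It also fails if it takes over 64 s, if anything falls off the work surface, if the arm or the gripper's body presses on something with over 40 N, if the wrist force passes 120 N, or if a joint passes its speed limit or range.

ROBOT

A 6-joint arm with a two-finger parallel gripper is mounted at the origin on the work surface. World frame = base frame: x ahead of the robot, y to its left, z up, the work surface at z = 0. Lengths are in m, angles in rad, forces in N, time in s.
With the tool pointing down it reaches from about 0.3 to 0.875 m from the base axis. Payload 4.2 kg.
Tool frame: the origin (TCP) lies midway between the tips of the shut fingers; the grasp point (between the pads) lies 19 mm behind it; z points along the fingers, y is the direction in which the jaws open and shut (so a half turn about z gives the same grasp; the last joint's range is limited). The gripper opens to 85 mm and grips with 20 to 120 N. Pads are 22 mm wide; open, the fingers measure 114 mm over their backs; the gripper's body (76 mm by 85 mm) begins 54 mm behind the grasp point. The pads swing forward as they close: fully open they stand 13 mm farther back than shut.
Start: joints at [1.324, 0.32, 1.565, -0, 1.257, -0.02], TCP at [0.129, 0.56, 0.231] pointing down, gripper open.
Joint ranges: [-3.11, 3.11], [-0.84, 2.01], [0.21, 2.61], [-1.34, 4.49], [0.05, 2.63], [-2.56, 2.56]. Speed limits (rad/s): [2.57, 2.57, 3.14, 3.14, 3.14, 3.14].

INTERFACE

Orientations are given as [roll, pitch, yaw] about the fixed x, y, z axes, in that order (R = Rz(yaw) Ry(pitch) Rx(roll)).
In Python, from rig import env, viewer gives the robot as it stands.
- The arm moves only by the tool servo_tool, never from a script. Its argument "plan" is a list that holds one entry, the list of rows, each a list of 7 numbers: the turn, a rotation vector about the tool's x, y, z in degrees, then the shift along the tool's x, y, z in mm, then the finger opening in mm, from 0 to 85.4. A call has 1 to 12 rows; each row shifts and turns the commanded pose from where the row before left it, along the tool's axes as they then stand; what a row does not reach is not made up. A row lasts 1/8 s, in which the tool goes at most 62.5 mm and 10.7 degrees, less where a joint would pass 70% of its speed; a pose out of reach is approached as far as the arm can. A call is refused whole if a number of a shift passes 62.5 or a number of a turn 10.7, either way. A call with a gripper value outside its range is refused whole. The fingers move at their own pace and stop on an object; the grip force is fixed at half the most. Time passes only in rows, so rows that do not move let the fingers close. It gives the time, the measured TCP pose, the force and the opening at its end, in the units of the state.
- env.state(): the state, without advancing time (a new reading comes with each control period).
- viewer.get_image(name): name is "scene" or "top" or "wrist"; returns (picture, depth): 384x512x3 uint8, blue, green, red; 384x512 float32, m along the optical axis (not along the pixel's ray), 0 where there is no reading.
- viewer.camera_info(name): a dict with "K" (3x3 intrinsics, pixels), "extrinsics" (4x4, takes a point from camera to world coordinates). Camera axes: x right, y down, z forward; pixel columns grow to the right and rows downward; lengths in m; the calibration is good to about 2 mm. A picture is of the moment at which its call begins: read the wrist's pose just before it. camera_info takes no time and is no camera call; for the wrist camera it gives the pose at the moment of the call.
- env.close_job(): hands the job in, once; it reports no verdict.
Trained networks look in the newest picture that a camera, given by its name, has taken for a name from the list of things; names that differ only in an ending like _2 or _b are one class to them, and where a whole thing is asked for, a point or a joint stands for the part that bears it (a point fixed in the world has none). Each returns a list of dicts, best first, with "p" (0 to 1); they miss things now and then, are a little off and sometimes report something else, mostly with a low value. They report only what shows in the picture. A call takes as long as a camera call.
- viewer.search_frame(camera, label): "centre" ([x, y, z] in m, in world coordinates, good to about 4 mm: the middle of the surface that is visible of it).
- viewer.outline_of(camera, label): "mask" (384x512 bool, what is visible of it).
- viewer.spot_point(camera, label): "centre" ([x, y, z] in m, in world coordinates, good to about 4 mm: a listed point, or the origin of a listed thing).
The state is a dict: "time": time; "joint_pos": joint angles; "joint_velocities": joint speeds; "joint_efforts": joint torques, N m; "ee_pos": TCP position; "tool_rot": TCP orientation; "force": force on the tool from outside, world axes, zero at the start; "ft_torque": the same for the moment, N m; "grip_width": finger opening in m.
Only numpy, scipy, OpenCV 4.12 (cv2) and the standard library are available. Lean on these libraries where they do the work, as an engineer would, in place of code of your own. Each camera call takes 0.05 s, during which the arm holds its last target.

## Working session

There is one attempt and no reset: what is moved stays moved. The work goes in short steps, Python scripts to look and compute and a tool call to move; the robot and the scene stay as the last step left them, time stands still between calls to the robot, and variables do not carry over. Pictures are saved under pics/ and viewed, and the job is handed in when it is done.

Besides the shell and the picture viewer there is one more tool, called after "Call:" by a JSON object that holds its "api" and its "payload". servo_tool: Moves the arm, as the interface text tells. Its arguments: {"type":"object","properties":{"plan":{"type":"array","items":{"type":"array","items":{"type":"array","items":{"type":"number"}}}}},"required":["plan"]}

```bash
mkdir -p pics; ls; cat > h.py <<'E'
from rig import env, viewer
import numpy as np, cv2
def snap(n,f):
    im,d=viewer.get_image(n); cv2.imwrite('pics/'+f,im); return im,d
E
python3 - <<'E'
from h import *
print(env.state())
for n in ['scene','top','wrist']:
    snap(n,n+'0.png')
for n in ['top','scene']:
    for l in ['jack_grip','saddle','handle_grip','pump_handle','lift_point','front_foot_l','front_foot_r','pad_a','jar','bottle','carton','mortar','wrench','scoop','cabinet']:
        r=viewer.spot_point(n,l); print(n,l,[(np.round(q['centre'],3).tolist(),round(q['p'],2)) for q in r[:3]])
print(env.state()['time'])
E
```

```text
pics
{'time': 0.0, 'joint_pos': array([ 1.32399908e+00,  3.20327128e-01,  1.56565968e+00,  5.58999638e-06,
        1.25738795e+00, -1.99924315e-02]), 'joint_velocities': array([ 3.34457509e-05,  6.76566338e-05,  1.30850083e-03,  1.69266706e-03,
        4.86541765e-04, -8.37648226e-04]), 'joint_efforts': array([-7.59594368e-04, -4.15526068e+01, -2.34161210e+01, -7.02021634e-05,
        8.09250399e-03,  1.03390602e-05]), 'ee_pos': array([0.12917795, 0.55982729, 0.23046953]), 'tool_rot': array([-3.13981101e+00, -4.09397507e-05,  2.91478607e+00]), 'force': array([0.1945199 , 0.54512142, 0.08658319]), 'ft_torque': array([-0.0306577 ,  0.03813224,  0.00208788]), 'grip_width': 0.08547970258139286}
top jack_grip [([0.577, -0.082, 0.083], 0.81)]
top saddle [([0.569, -0.015, 0.04], 0.53)]
top handle_grip []
top pump_handle [([0.58, -0.108, 0.055], 0.81)]
top lift_point [([0.574, 0.154, 0.049], 0.72)]
top front_foot_l [([0.714, 0.202, -0.002], 0.83)]
top front_foot_r [([0.714, 0.202, -0.002], 0.83)]
top pad_a [([0.441, 0.124, 0.001], 0.75), ([0.712, 0.125, 0.002], 0.64)]
top jar [([0.567, -0.01
[... 479 characters left out ...]
scene lift_point [([0.58, 0.156, 0.05], 0.64)]
scene front_foot_l [([0.44, 0.193, 0.003], 0.82), ([0.706, 0.205, 0.002], 0.63), ([0.568, -0.016, 0.04], 0.26)]
scene front_foot_r [([0.44, 0.193, 0.003], 0.82), ([0.706, 0.205, 0.002], 0.63), ([0.568, -0.016, 0.04], 0.26)]
scene pad_a [([0.696, -0.145, -0.0], 0.68), ([0.716, 0.126, 0.003], 0.59)]
scene jar [([0.558, 0.282, 0.252], 0.77)]
scene bottle [([0.78, 0.018, 0.001], 0.66)]
scene carton [([0.714, 0.125, 0.003], 0.72), ([0.727, -0.279, -0.003], 0.67)]
scene mortar [([0.455, -0.438, -0.0], 0.7), ([0.728, -0.28, -0.004], 0.54)]
scene wrench [([0.697, -0.144, -0.001], 0.87)]
scene scoop [([0.345, -0.151, -0.002], 0.61)]
scene cabinet []
1.65
```

View pics/scene0.png

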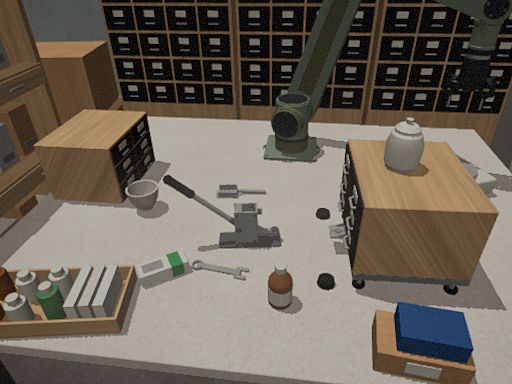

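View pics/top0.png

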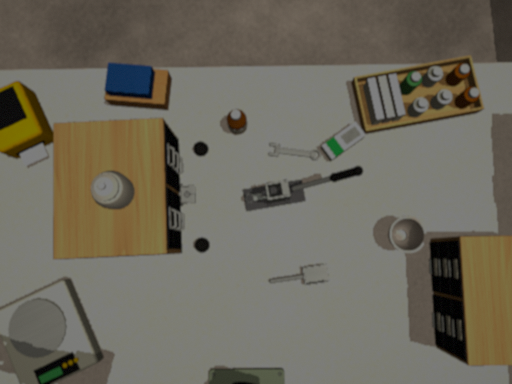

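View pics/wrist0.png

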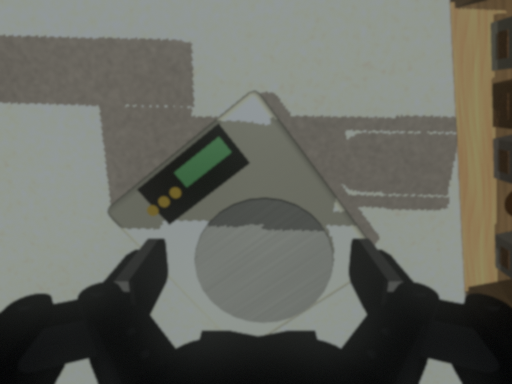

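The scene picture shows the jack near (250,228), toe towards the cabinet and handle rising to (180,187). In the top picture, the wrench lies beside the jack at about (293,152), and the tab is at (188,194). Next I'll refine the yaws from depth.

```bash
cat >> h.py <<'E'
def cloud(n,d):
    c=viewer.camera_info(n);K=np.array(c['K']);T=np.array(c['extrinsics'])
    v,u=np.mgrid[0:d.shape[0],0:d.shape[1]]
    P=np.stack([(u-K[0,2])*d/K[0,0],(v-K[1,2])*d/K[1,1],d],-1)
    W=P@T[:3,:3].T+T[:3,3]; W[d<=0]=np.nan
    return W
E
python3 - <<'E'
from h import *
im,d=snap('top','top1.png'); W=cloud('top',d)
X,Y,Z=W[...,0],W[...,1],W[...,2]
def rect(m,n):
    p=W[m][:,:2]; r=cv2.minAreaRect((p*1000).astype(np.float32)); print(n,m.sum(),np.round(r[0]),np.round(r[1]),r[2], 'medz',np.median(Z[m]))
rect((abs(Z-.25)<.012)&(X>.3)&(X<.85)&(Y>.12)&(Y<.5),'cabtop')
J=(X>.5)&(X<.66)&(Y>-.2)&(Y<.02)
rect(J&(Z>.1)&(Z<.13),'housingtop')
rect(J&(Z>.004)&(Z<.13)&(X<.62)&(Y>-.185),'jack all')
rect((X>.53)&(X<.62)&(Y>.1)&(Y<.19)&(Z>.03)&(Z<.075),'tab')
m=(X>.5)&(X<.66)&(Y>-.31)&(Y<-.13)&(Z>.08)
p=W[m]; print('handle',p.min(0),p.max(0)); l=cv2.fitLine((p[:,:2]).astype(np.float32),cv2.DIST_L2,0,.01,.01).ravel(); print(l, np.degrees(np.arctan2(l[1],l[0])))
for l in ['jack_grip','saddle','lift_point','front_foot_l','handle_grip']:
  for c in ['top','scene']:
    r=viewer.outline_of(c,l)
    for q in r[:2]:
        w=W if c=='top' else None
        print(l,c,round(q['p'],2),q['mask'].sum())
c=viewer.camera_info('wrist'); print(np.round(c['extrinsics'],3)); print(env.state()['ee_pos'])
big=cv2.resize(im[120:270,160:400],None,fx=3.3,fy=3.3,interpolation=cv2.INTER_CUBIC); cv2.imwrite('pics/crop1.png',big)
E
```

```text
cabtop 14223 [571. 305.] [321. 268.] 2.1321518421173096 medz 0.24999480657503081
housingtop 389 [ 582. -119.] [ 46. 144.] 8.994744300842285 medz 0.11328310041469858
jack all 1368 [560. -83.] [118. 203.] 0.23982739448547363 medz 0.03534069496142145
tab 287 [576. 157.] [61. 42.] 4.034669399261475 medz 0.05532212351381505
handle [ 0.57933311 -0.28893931  0.08094607] [ 0.61977005 -0.13169139  0.22365507]
[ 0.15436754 -0.9880135   0.5984176  -0.22319321] -81.11988
jack_grip top 0.92 1839
jack_grip scene 0.72 2353
jack_grip scene 0.53 551
saddle top 0.77 195
saddle scene 0.76 158
lift_point top 0.85 16326
lift_point scene 0.9 18102
front_foot_l top 0.81 16388
front_foot_l scene 0.8 18229
handle_grip top 0.95 416
handle_grip scene 0.56 583
handle_grip scene 0.36 159
[[ 0.223  0.936  0.272  0.06 ]
 [ 0.975 -0.214 -0.062  0.576]
 [-0.     0.279 -0.96   0.372]
 [ 0.     0.     0.     1.   ]]
[0.12927303 0.5602859  0.23130452]
```

View pics/crop1.png

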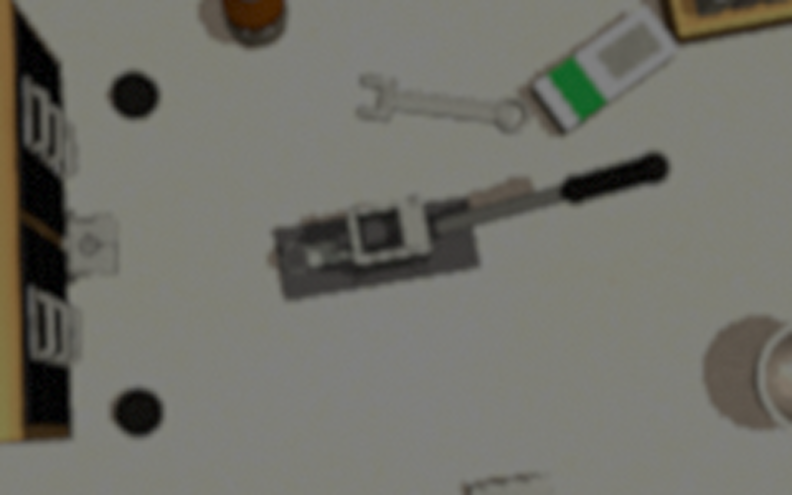

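Call:
{"api": "servo_tool", "payload": {"plan": [[[0,0,8.5,0,0,0,85],[0,0,8.5,0,0,0,85],[0,0,8.5,0,0,0,85],[0,0,8.5,0,0,0,85],[0,0,8.5,0,0,0,85],[0,0,8.5,0,0,0,85],[0,0,8.5,0,0,0,85],[0,0,8.5,0,0,0,85]]]}}

```text
time: 3.2
ee_pos: [0.1293, 0.5603, 0.2313]
tool_rot: [3.142, -0.0, 1.723]
force: [0.2, 0.3, -0.1]
grip_width: 0.0847
```

Call:
{"api": "servo_tool", "payload": {"plan": [[[0,0,0,-44,9.7,0,85],[0,0,0,-44,9.7,0,85],[0,0,0,-44,9.7,0,85],[0,0,0,-44,9.7,0,85],[0,0,0,-44,9.7,0,85],[0,0,0,-44,9.7,0,85],[0,0,0,-44,9.7,0,85],[0,0,0,-44,9.7,0,85],[0,0,0,-44,9.7,0,85],[0,0,0,-44,9.7,0,85],[0,0,0,-44,9.7,0,85]]]}}

```text
time: 4.58
ee_pos: [0.3108, 0.0976, 0.2316]
tool_rot: [3.14, -0.0, 1.728]
force: [0.6, 0.5, -0.1]
grip_width: 0.085
```

Call:
{"api": "servo_tool", "payload": {"plan": [[[0,0,0,-30.5,33.8,0,85],[0,0,0,-30.5,33.8,0,85],[0,0,0,-30.5,33.8,0,85],[0,0,0,-30.5,33.8,0,85],[0,0,0,-30.5,33.8,0,85],[0,0,0,-30.5,33.8,0,85],[0,0,0,-30.5,33.8,0,85],[0,7.5,0,0,0,0,85],[0,7.5,0,0,0,0,85],[0,0,0,0,0,0,85]]]}}

```text
time: 5.82
ee_pos: [0.5777, -0.0768, 0.2302]
tool_rot: [-3.14, -0.261, 1.724]
force: [-0.4, -0.4, 0.2]
grip_width: 0.0851
```

```bash
python3 - <<'E'
from h import *
s=env.state(); print(s['ee_pos'],s['tool_rot'],s['joint_pos'],s['force'])
im,d=snap('wrist','w1.png'); W=cloud('wrist',d)
Z=W[...,2];X=W[...,0];Y=W[...,1]
for l in ['jack_grip','saddle','lift_point']:
    print(l,[(np.round(q['centre'],4),q['p']) for q in viewer.spot_point('wrist',l)[:2]])
m=(Z>.107)&(Z<.12)&(X>.52)&(X<.64)&(Y<0.)&(Y>-.14)
p=W[m]; print(m.sum(), cv2.minAreaRect((p[:,:2]*1000).astype(np.float32)))
m=(Z>.04)&(Z<.062)&(X>.52)&(X<.64)&(Y<0.2)&(Y>.1)
p=W[m]; print(m.sum(), m.sum() and cv2.minAreaRect((p[:,:2]*1000).astype(np.float32)))
m=(Z>.003)&(Z<.03)&(X>.5)&(X<.66)&(Y<0.04)&(Y>-.2)
p=W[m]; print(m.sum(), cv2.minAreaRect((p[:,:2]*1000).astype(np.float32)))
E
```

```text
[ 0.57767234 -0.07684236  0.23023677] [-3.13993506 -0.26133824  1.72409687] [-0.28020476  0.38447211  1.49622103  0.24041506  1.37982619 -0.49368042] [-0.44376889 -0.38554545  0.16163339]
jack_grip [(array([ 0.5758, -0.0791,  0.0813]), 0.91)]
saddle [(array([ 0.565 , -0.0149,  0.0381]), 0.9)]
lift_point []
1903 ((578.621826171875, -84.94184875488281), (47.1466178894043, 72.39783477783203), 9.703280448913574)
804 ((577.171142578125, 144.1822052001953), (50.0745964050293, 18.841882705688477), 2.918761730194092)
3040 ((577.7705078125, -82.06353759765625), (63.4814453125, 171.41993713378906), 9.076033592224121)
```

View pics/w1.png

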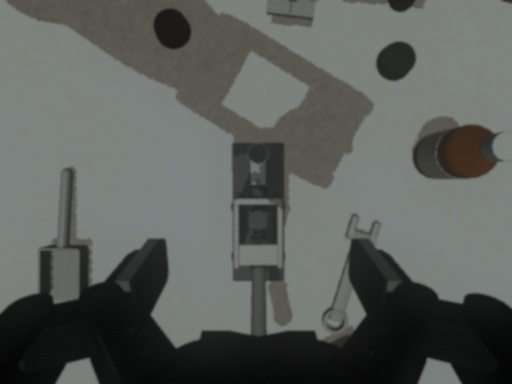

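Checks agree: the base plate measures 171x63 mm at heading 99.1°, the saddle is 65 mm ahead of jack_grip, and the tab is 50 mm wide at 49 mm height. The wrist picture shows the jack centred between the open jaws at (258,215). I'll descend and grip.

Call:
{"api": "servo_tool", "payload": {"plan": [[[0,0,0,-6,-0.5,25,85],[0,0,0,-6,-0.5,25,85],[0,0,0,-6,-0.4,25,85],[0,0,0,-6,0,25,85],[0,0,0,-5,0,20,85],[0,0,0,-5,0,20,85],[0,0,0,-4.3,0,18.5,85],[0,0,0,0,0,0,85]]]}}

```text
time: 7.02
ee_pos: [0.5746, -0.0698, 0.0676]
tool_rot: [-3.139, -0.262, 1.729]
force: [0.4, 1.3, 0.7]
grip_width: 0.0852
```

Call:
{"api": "servo_tool", "payload": {"plan": [[[0,0,0,0,0,0,60],[0,0,0,0,0,0,48],[0,0,0,0,0,0,30],[0,0,0,0,0,0,30],[0,0,0,0,0,0,30],[0,0,0,0,0,0,30]]]}}

```text
time: 7.78
ee_pos: [0.5765, -0.0712, 0.0694]
tool_rot: [3.139, -0.261, 1.728]
force: [0.9, 0.1, 6.3]
grip_width: 0.0436
```

```bash
python3 - <<'E'
from h import *
s=env.state(); print(s['ee_pos'],s['tool_rot'],s['force'],s['grip_width'])
snap('wrist','w2.png');snap('scene','s2.png')
E
```

```text
[ 0.57649088 -0.07115799  0.06944775] [ 3.1390833  -0.26146729  1.72827034] [0.92442908 0.1246197  6.25054153] 0.043553473437565354
```

View pics/s2.png

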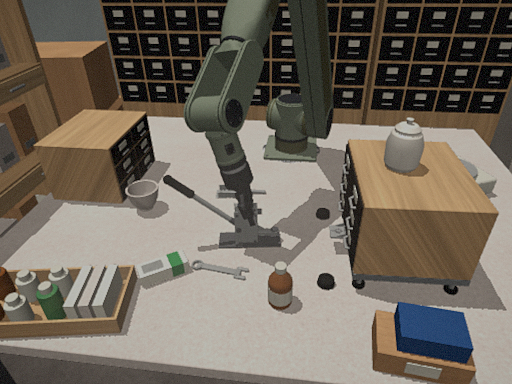

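Call:
{"api": "servo_tool", "payload": {"plan": [[[0,0,0,0.8,0,-3,30],[0,0,0,0.8,0,-3,30],[0,0,0,0,0,0,30]]]}}

```text
time: 8.25
ee_pos: [0.5748, -0.0711, 0.0736]
tool_rot: [-3.14, -0.262, 1.728]
force: [-0.1, 0.1, -8.5]
grip_width: 0.0434
```

```bash
cat >> h.py <<'E'
def meas():
    s=env.state(); print('t',round(s['time'],2),s['ee_pos'].round(4),s['tool_rot'].round(4),s['force'].round(1),round(s['grip_width'],4))
    for c in ['top','wrist','scene']:
        im,d=viewer.get_image(c); W=cloud(c,d); X,Y,Z=W[...,0],W[...,1],W[...,2]
        for l in ['saddle','lift_point','jack_grip','handle_grip']:
            print(c,l,[(np.round(q['centre'],4).tolist(),round(q['p'],2)) for q in viewer.spot_point(c,l)[:2]])
        if c=='wrist':
            cv2.imwrite('pics/wm%d.png'%int(s['time']*100),im); np.save('wm.npy',W)
E
python3 - <<'E'
from h import *
meas()
W=np.load('wm.npy');X,Y,Z=np.moveaxis(W,-1,0)
m=(Z>.005)&(Z<.03)&(X>.5)&(X<.66)&(Y<0.04)&(Y>-.2)
p=W[m]; print(m.sum(), np.median(p[:,2]),cv2.minAreaRect((p[:,:2]*1000).astype(np.float32)))
E
ls -t pics|head -1
```

```text
t 8.25 [ 0.5748 -0.0711  0.0736] [-3.1397 -0.2623  1.7276] [-0.1  0.1 -8.5] 0.0434
top saddle [([0.5661, -0.0161, 0.0436], 0.52)]
top lift_point [([0.5761, 0.1549, 0.0512], 0.93)]
top jack_grip [([0.5746, -0.0808, 0.0902], 0.66), ([0.5664, -0.0183, 0.0419], 0.44)]
top handle_grip [([0.6028, -0.2556, 0.1925], 0.53)]
wrist saddle []
wrist lift_point []
wrist jack_grip [([0.5755, -0.0767, 0.0855], 0.87)]
wrist handle_grip []
scene saddle [([0.5684, -0.0153, 0.047], 0.76), ([0.7157, 0.1271, 0.0034], 0.7)]
scene lift_point [([0.5793, 0.16, 0.051], 0.61)]
scene jack_grip [([0.5774, -0.0772, 0.089], 0.92), ([0.7276, -0.2823, -0.0007], 0.39)]
scene handle_grip [([0.601, -0.2577, 0.188], 0.86)]
6417 0.009292906038761761 ((575.302734375, -72.95391845703125), (63.7873649597168, 151.2682647705078), 8.862415313720703)
wm825.png
```

Call:
{"api": "servo_tool", "payload": {"plan": [[[-0.9,0,3.3,0,0,0,30],[-0.9,0,3.3,0,0,0,30],[0,0,0,12,1.5,3.2,30],[0,0,0,21.2,2,5.7,30],[0,0,0,21.2,2,5.7,30],[0,0,0,21.2,2,5.7,30],[0,0,0,21.2,2,5.7,30],[0,0,0,10,1,2.7,30],[0,0,0,0,0,0,30],[0,0,0,0,0,0,30]]]}}

```text
time: 10.25
ee_pos: [0.5819, 0.0392, 0.0744]
tool_rot: [3.141, -0.261, 1.609]
force: [0.1, 0.1, -8.7]
grip_width: 0.0432
```

```bash
python3 - <<'E'
from h import *
meas()
E
ls -t pics|head -1
```

```text
t 10.25 [0.5819 0.0392 0.0744] [ 3.1409 -0.2613  1.6085] [ 0.1  0.1 -8.7] 0.0432
top saddle [([0.5781, 0.0954, 0.0428], 0.58), ([0.5894, -0.1462, 0.1878], 0.48)]
top lift_point [([0.5766, 0.1547, 0.0463], 0.86), ([0.7275, -0.2802, 0.0054], 0.73)]
top jack_grip [([0.5804, 0.0317, 0.0936], 0.94)]
top handle_grip [([0.5898, -0.1479, 0.1885], 0.74)]
wrist saddle [([0.5788, 0.0982, 0.0431], 0.56)]
wrist lift_point [([0.5755, 0.1627, 0.0485], 0.6), ([0.4365, 0.123, 0.0003], 0.54)]
wrist jack_grip [([0.5829, 0.0309, 0.0868], 0.86), ([0.5846, -0.0058, 0.0609], 0.68)]
wrist handle_grip []
scene saddle [([0.5827, 0.0954, 0.0443], 0.67), ([0.7289, -0.2829, -0.0034], 0.17)]
scene lift_point [([0.5792, 0.1566, 0.0532], 0.97), ([0.3481, -0.1501, -0.0014], 0.71)]
scene jack_grip [([0.5829, 0.03, 0.0924], 0.7)]
scene handle_grip [([0.5856, -0.1496, 0.1872], 0.8), ([0.3516, -0.1503, -0.002], 0.58)]
wm1025.png
```

```bash
python3 - <<'E'
import numpy as np,cv2
W=np.load('wm.npy');X,Y,Z=np.moveaxis(W,-1,0)
im=cv2.imread('pics/wm1025.png')
for lo,hi,n in[(.046,.06,'tab')]:
    m=(Z>lo)&(Z<hi)&(X>.54)&(X<.615)&(Y<.165)&(Y>.12); p=W[m]; print(n,m.sum(),p[:,1].min(),np.median(p[:,2]),cv2.minAreaRect((p[:,:2]*1000).astype(np.float32)))
m=(Z>.008)&(Z<.03)&(X>.5)&(X<.66)&(Y<0.125)&(Y>-.1)
p=W[m]; print(m.sum(),p[:,1].max(),cv2.minAreaRect((p[:,:2]*1000).astype(np.float32)))
m=(Z>.036)&(Z<.05)&(X>.56)&(X<.6)&(Y<0.118)&(Y>.07)
p=W[m]; print('saddle',m.sum(),np.median(p,0),cv2.minEnclosingCircle((p[:,:2]*1000).astype(np.float32)),p.max(0),p.min(0))
E
```

```text
tab 5020 0.1335823655752548 0.05348335145031877 ((577.718505859375, 149.76885986328125), (49.87978744506836, 31.480039596557617), 1.4967665672302246)
6302 0.11397434880784008 ((581.68310546875, 37.29256820678711), (63.6175651550293, 151.38624572753906), 2.012098550796509)
saddle 1977 [0.57964685 0.09048492 0.04166328] ((580.1992797851562, 88.70108795166016), 20.196496963500977) [0.59096382 0.10882879 0.04514118] [0.5675511  0.07000709 0.03613252]
```

View pics/wm1025.png

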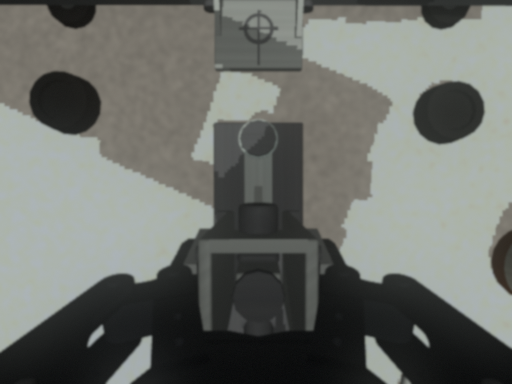

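The wrist picture shows the cross at (259,28) and the saddle ring at (258,138), both on the same column. Turning those pixels into metres.

```bash
python3 - <<'E'
from h import *
W=np.load('wm.npy')
for u,v in[(259,28),(258,138)]:
    print(W[v-2:v+3,u-2:u+3].reshape(-1,3).mean(0))
E
```

```text
[nan nan nan]
[0.57988071 0.09657219 0.04323574]
```

```bash
python3 - <<'E'
from h import *
W=np.load('wm.npy')
c=viewer.camera_info('wrist');K=np.array(c['K']);T=np.array(c['extrinsics'])
for u,v,z in[(259,28,.054),(258,138,.0432)]:
    r=T[:3,:3]@np.linalg.inv(K)@[u,v,1]; print(T[:3,3]+r*(z-T[2,3])/r[2])
E
```

```text
[0.5779701  0.15713403 0.054     ]
[0.57978704 0.09711349 0.0432    ]
```

Call:
{"api": "servo_tool", "payload": {"plan": [[[0,0,0,9.7,0.1,2.6,30],[0,0,0,9.7,0.1,2.6,30],[0,0,0,9.7,0.1,2.6,30],[0,0,0,9.7,0.1,2.6,30],[0,0,0,9.7,0.1,2.6,30],[0,0,0,9.4,0,2.5,30],[0,0,0,0,0,0,30],[0,0,0,0,0,0,30]]]}}

```text
time: 12.0
ee_pos: [0.5801, 0.0996, 0.0744]
tool_rot: [3.141, -0.262, 1.609]
force: [-0.3, -0.2, -8.5]
grip_width: 0.0435
```

```bash
python3 - <<'E'
from h import *
meas()
E
ls -t pics|head -1
```

```text
t 12.0 [0.5801 0.0996 0.0744] [ 3.1409 -0.2616  1.6089] [-0.3 -0.2 -8.5] 0.0435
top saddle [([0.5785, 0.1559, 0.0515], 0.24)]
top lift_point [([0.5733, 0.1561, 0.0492], 0.94)]
top jack_grip [([0.58, 0.091, 0.0877], 0.69), ([0.7238, -0.2819, -0.001], 0.64)]
top handle_grip [([0.5845, -0.0886, 0.189], 0.54)]
wrist saddle []
wrist lift_point [([0.578, 0.1622, 0.0484], 0.9)]
wrist jack_grip [([0.5766, 0.0897, 0.0881], 0.59)]
wrist handle_grip []
scene saddle [([0.5798, 0.1513, 0.0468], 0.47)]
scene lift_point [([0.5802, 0.1544, 0.0505], 0.86)]
scene jack_grip []
scene handle_grip [([0.5822, -0.0873, 0.189], 0.56)]
wm1200.png
```

Call:
{"api": "servo_tool", "payload": {"plan": [[[0,0,0,-0.5,0,2,30],[0,0,0,-0.5,0,2,30],[0,0,0,-0.3,0,1,30],[0,0,0,0,0,0,30]]]}}

```text
time: 13.25
ee_pos: [0.58, 0.0999, 0.0696]
tool_rot: [3.141, -0.262, 1.609]
force: [-0.8, 0.8, -5.8]
grip_width: 0.0435
```

```bash
python3 - <<'E'
from h import *
s=env.state(); print(s['ee_pos'],s['force'])
im,d=snap('scene','s3.png')
cv2.imwrite('pics/s3c.png',cv2.resize(im[150:300,150:400],None,fx=3,fy=3,interpolation=cv2.INTER_CUBIC))
snap('wrist','w3.png')
E
```

```text
[0.58001226 0.09986455 0.06958305] [-0.82462371  0.78025346 -5.82356408]
```

View pics/s3c.png

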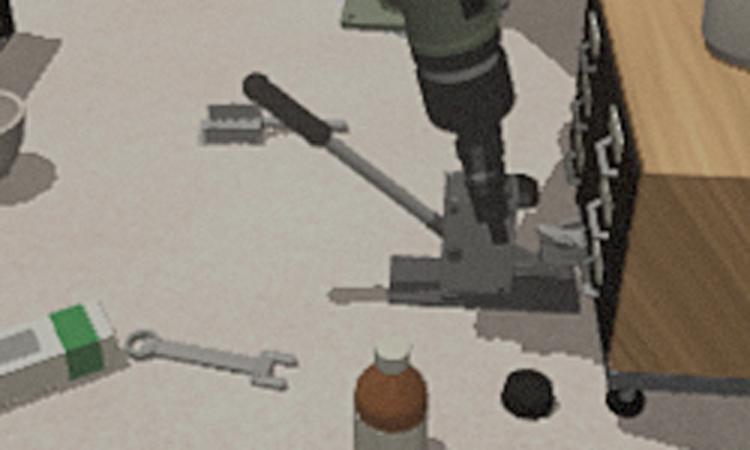

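View pics/w3.png

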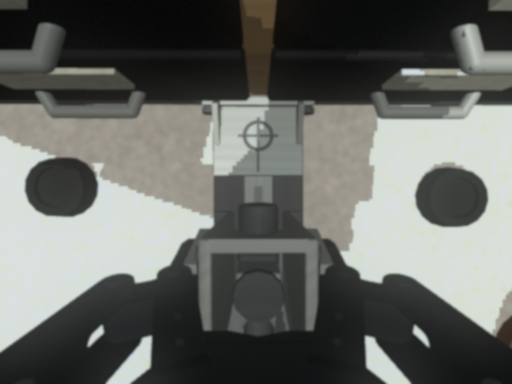

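The saddle is hidden under the tab. The cross at (258,135) sits almost where the saddle ring was seen at (258,138). Lower the last bit and release.

Call:
{"api": "servo_tool", "payload": {"plan": [[[0,0,0,-0.3,0,1,30],[0,0,0,0,0,0,30],[0,0,0,0,0,0,55],[0,0,0,0,0,0,85],[0,0,0,0,0,0,85],[0,0,0,0,0,0,85]]]}}

```text
time: 14.1
ee_pos: [0.5803, 0.0997, 0.0682]
tool_rot: [3.141, -0.262, 1.609]
force: [0.3, -0.1, 0.0]
grip_width: 0.0854
```

```bash
python3 - <<'E'
from h import *
meas()
W=np.load('wm.npy');X,Y,Z=np.moveaxis(W,-1,0)
m=(Z>.008)&(Z<.03)&(X>.5)&(X<.66)&(Y<0.2)&(Y>-.1)
p=W[m]; print(m.sum(),cv2.minAreaRect((p[:,:2]*1000).astype(np.float32)),np.median(p[:,2]))
E
ls -t pics|head -1
```

```text
t 14.1 [0.5803 0.0997 0.0682] [ 3.1406 -0.2618  1.6088] [ 0.3 -0.1  0. ] 0.0854
top saddle []
top lift_point [([0.5779, 0.1537, 0.0478], 0.78), ([0.724, -0.281, 0.0041], 0.56)]
top jack_grip [([0.5822, 0.0896, 0.0856], 0.81)]
top handle_grip [([0.5867, -0.089, 0.1841], 0.51)]
wrist saddle []
wrist lift_point [([0.5762, 0.1637, 0.0462], 0.84), ([0.5826, 0.058, 0.0566], 0.64)]
wrist jack_grip [([0.581, 0.0904, 0.0819], 0.64)]
wrist handle_grip []
scene saddle [([0.4387, 0.1236, 0.0031], 0.7), ([0.5801, 0.1559, 0.0439], 0.45)]
scene lift_point [([0.5823, 0.1536, 0.0488], 0.58), ([0.5783, 0.1524, 0.0393], 0.56)]
scene jack_grip [([0.5821, 0.0901, 0.0869], 0.8)]
scene handle_grip [([0.5836, -0.0874, 0.1834], 0.78)]
507 ((580.8268432617188, 79.91317749023438), (57.70215606689453, 61.65080642700195), 2.4197325706481934) 0.01684121011729417
wm1410.png
```

Call:
{"api": "servo_tool", "payload": {"plan": [[[0,0,0,0,0,-20,85],[0,0,0,0,0,-30,85],[0,0,0,0,0,-35,85],[0,0,0,0,0,-35,85],[0,0,0,0,0,-35,60],[0,0,0,0,0,-35,30],[0,-7.5,0,0,0,0,0],[0,-7.5,0,0,0,0,0],[0,0,0,0,0,0,0]]]}}

```text
time: 15.98
ee_pos: [0.5817, 0.0524, 0.252]
tool_rot: [3.141, -0.001, 1.612]
force: [0.1, -0.1, -0.1]
grip_width: 0.0
```

```bash
python3 - <<'E'
from h import *
meas()
im,d=snap('top','t4.png');W=cloud('top',d);X,Y,Z=np.moveaxis(W,-1,0)
m=viewer.outline_of('top','handle_grip')
for q in m[:2]:
    p=W[q['mask']];print(q['p'],np.nanmedian(p,0),np.nanmin(p,0),np.nanmax(p,0))
im,d=snap('scene','s4.png');W=cloud('scene',d)
m=viewer.outline_of('scene','handle_grip')
for q in m[:2]:
    p=W[q['mask']];print(q['p'],np.nanmedian(p,0),np.nanmin(p,0),np.nanmax(p,0))
W=np.load('wm.npy');X,Y,Z=np.moveaxis(W,-1,0)
m=(Z>.004)&(Z<.03)&(X>.5)&(X<.66)&(Y<0.2)&(Y>-.1)
p=W[m]; print(m.sum(),cv2.minAreaRect((p[:,:2]*1000).astype(np.float32)),np.median(p[:,2]))
E
ls -t pics|head -1
```

```text
t 15.97 [0.5817 0.0524 0.252 ] [ 3.1407e+00 -1.3000e-03  1.6121e+00] [ 0.1 -0.1 -0.1] 0.0
top saddle [([0.5779, 0.1556, 0.0372], 0.52)]
top lift_point [([0.5754, 0.1545, 0.0486], 0.6)]
top jack_grip []
top handle_grip [([0.5881, -0.0888, 0.1839], 0.79)]
wrist saddle [([0.5778, 0.164, 0.0473], 0.34)]
wrist lift_point [([0.5741, 0.1623, 0.046], 0.86)]
wrist jack_grip [([0.5827, 0.0883, 0.0803], 0.79)]
wrist handle_grip []
scene saddle [([0.5778, 0.1551, 0.0424], 0.76), ([0.349, -0.1532, -0.0002], 0.71)]
scene lift_point [([0.5814, 0.1566, 0.0501], 0.83), ([0.5831, 0.0912, 0.0883], 0.2)]
scene jack_grip [([0.581, 0.0914, 0.0872], 0.74)]
scene handle_grip [([0.5846, -0.0845, 0.1853], 0.8)]
0.96 [ 0.58377329 -0.06840297  0.17690968] [ 0.57285534 -0.1233425  -0.00486917] [0.62375502 0.05393707 0.22208805]
0.32 [0.57291962 0.10406078 0.09490802] [0.56823953 0.08854825 0.03052816] [0.58201189 0.13781115 0.12564547]
0.67 [ 0.58994553 -0.05712257  0.15698953] [ 0.24924357 -0.19597225 -0.00324758] [0.60353608 0.05013417 0.22022083]
1506 ((580.2536010742188, 88.09523010253906), (63.48087692260742, 169.93772888183594), 2.378615617752075) 0.004758893539325709
s4.png
```

Call:
{"api": "servo_tool", "payload": {"plan": [[[0,0,0,-25,0,0,0],[0,0,0,-35,0,0,0],[0,0,0,-35,0,0,0],[0,0,0,-30,0,0,0],[0,0,0,0,0,20,0],[0,0,0,0,0,15,0],[0,0,0,0,0,0,0]]]}}

```text
time: 17.8
ee_pos: [0.5858, -0.0739, 0.2153]
tool_rot: [-3.139, -0.001, 1.609]
force: [-0.5, -0.3, -0.2]
grip_width: -0.0004
```

```bash
python3 - <<'E'
from h import *
s=env.state(); print(s['ee_pos'],s['force'])
im,d=snap('scene','s5.png')
cv2.imwrite('pics/s5c.png',cv2.resize(im[120:300,150:400],None,fx=3,fy=3,interpolation=cv2.INTER_CUBIC))
im,d=snap('top','t5.png')
cv2.imwrite('pics/t5c.png',cv2.resize(im[120:270,160:400],None,fx=3.3,fy=3.3,interpolation=cv2.INTER_CUBIC))
E
```

```text
[ 0.58577959 -0.07389354  0.21531638] [-0.46687713 -0.26616882 -0.17643962]
```

View pics/s5c.png

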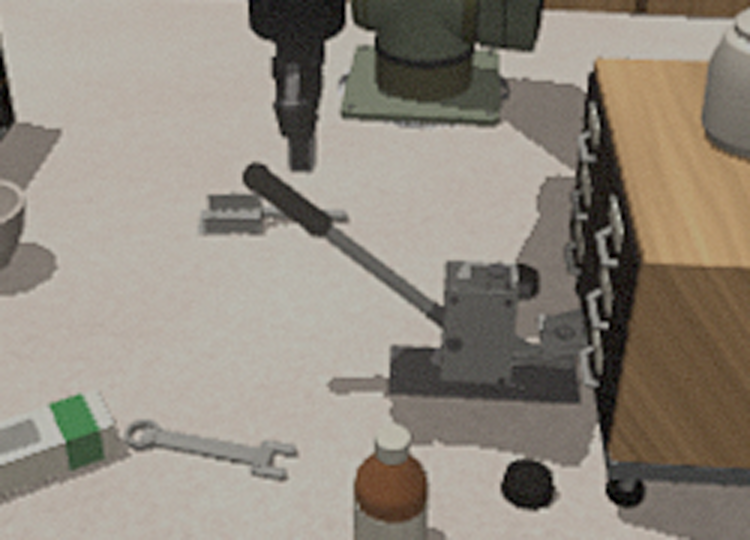

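View pics/t5c.png

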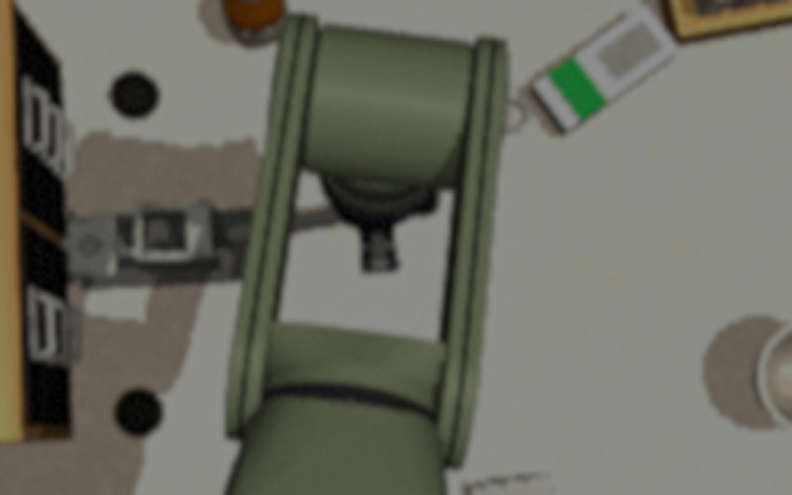

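Call:
{"api": "servo_tool", "payload": {"plan": [[[0,0,0,0,0,10,0],[0,0,0,0,0,10,0],[0,0,0,-10,0,15.5,0],[0,0,0,-10,0,15.5,0],[0,0,0,0,0,0,0]]]}}

```text
time: 18.52
ee_pos: [0.5864, -0.0952, 0.1638]
tool_rot: [-3.139, -0.001, 1.607]
force: [-1.4, 0.6, 1.0]
grip_width: 0.0001
```

```bash
python3 - <<'E'
from h import *
s=env.state(); print(s['ee_pos'],s['force'])
im,d=snap('scene','s6.png')
cv2.imwrite('pics/s6c.png',cv2.resize(im[120:300,150:400],None,fx=3,fy=3,interpolation=cv2.INTER_CUBIC))
E
```

```text
[ 0.58642702 -0.09518763  0.16384487] [-1.42952597  0.60707044  0.96670147]
```

View pics/s6c.png

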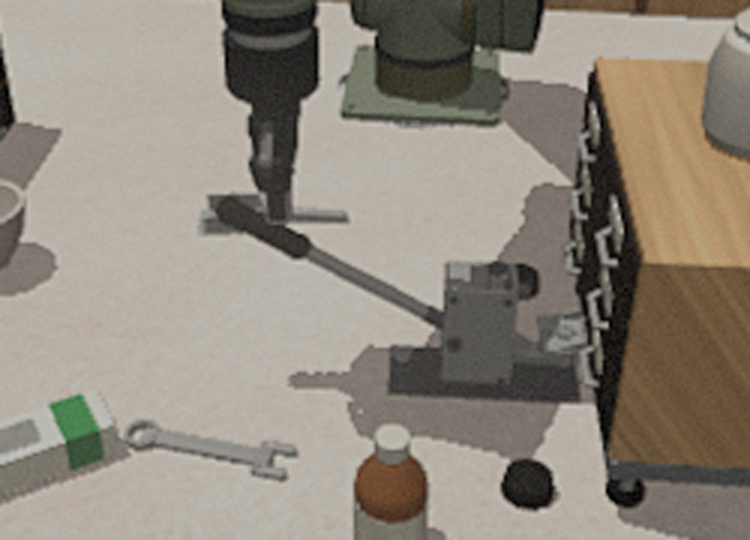

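The fingertip (280,222) is on the grip and the handle is moving. The -x side force hints that I'm a little off the rod's crown, so I'll shift 3 mm toward +x and continue.

Call:
{"api": "servo_tool", "payload": {"plan": [[[0,0,0,0,3,-3,0],[0,0,0,-4,0,9,0],[0,0,0,-6,0,12,0],[0,0,0,-7,0,14,0],[0,0,0,0,0,0,0]]]}}

```text
time: 19.2
ee_pos: [0.59, -0.1116, 0.1318]
tool_rot: [-3.139, -0.001, 1.608]
force: [-0.6, -0.1, 2.2]
grip_width: 0.0001
```

Good: the side force has dropped. Finishing the stroke.

Call:
{"api": "servo_tool", "payload": {"plan": [[[0,0,0,-5.5,0,17,0],[0,0,0,-5.5,0,17,0],[0,0,0,-4,0,15,0],[0,0,0,-4,0,12,0],[0,0,0,0,0,5,0],[0,0,0,0,0,3,0],[0,0,0,0,0,0,0]]]}}

```text
time: 20.08
ee_pos: [0.5921, -0.1298, 0.0648]
tool_rot: [3.14, -0.001, 1.608]
force: [0.6, 3.1, 8.4]
grip_width: 0.0001
```

```bash
python3 - <<'E'
from h import *
s=env.state(); print(s['ee_pos'],s['force'])
im,d=snap('scene','s7.png')
cv2.imwrite('pics/s7c.png',cv2.resize(im[120:300,150:400],None,fx=3,fy=3,interpolation=cv2.INTER_CUBIC))
E
```

```text
[ 0.59207641 -0.12976752  0.06475966] [0.55243383 3.07641812 8.41644524]
```

View pics/s7c.png

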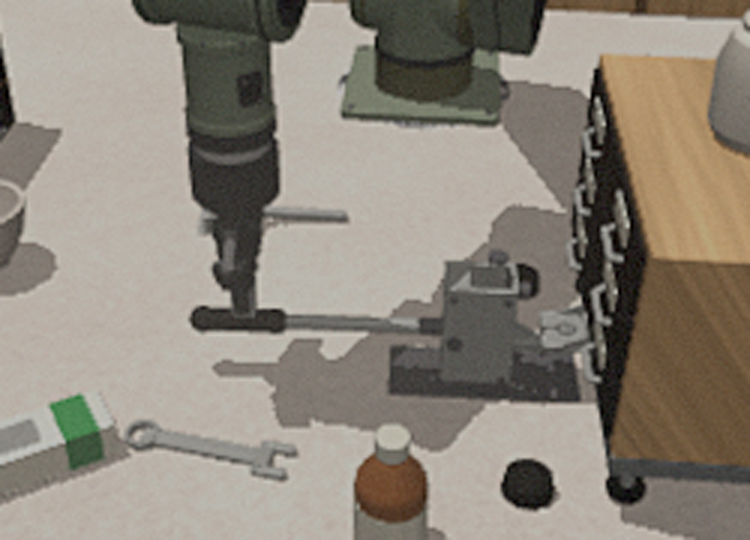

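Call:
{"api": "servo_tool", "payload": {"plan": [[[0,0,0,0,0,3,0],[0,0,0,0,0,2,0],[0,0,0,0,0,0,0]]]}}

```text
time: 20.5
ee_pos: [0.5921, -0.1299, 0.0606]
tool_rot: [3.14, -0.001, 1.608]
force: [-1.7, 3.1, 11.4]
grip_width: -0.0001
```

Call:
{"api": "servo_tool", "payload": {"plan": [[[0,0,0,0,0,2,0],[0,0,0,0,0,1,0],[0,0,0,0,0,0,0]]]}}

```text
time: 20.88
ee_pos: [0.5922, -0.1299, 0.0593]
tool_rot: [3.139, -0.001, 1.608]
force: [-6.1, 2.4, 21.0]
grip_width: -0.0
```

The force jump at z=0.059 means the stop is reached. Letting the handle back up fully.

Call:
{"api": "servo_tool", "payload": {"plan": [[[0,0,0,0,0,-10,0],[0,0,0,4,-1,-18,0],[0,0,0,5,-1,-20,0],[0,0,0,8,0,-20,0],[0,0,0,10,0,-20,0],[0,0,0,12,0,-20,0],[0,0,0,10,0,-20,0],[0,0,0,6,0,-20,0],[0,0,0,3,0,-12,0],[0,0,0,0,0,0,0]]]}}

```text
time: 22.12
ee_pos: [0.5876, -0.0724, 0.2166]
tool_rot: [3.141, 0.0, 1.609]
force: [-0.6, 0.5, -0.6]
grip_width: -0.0003
```

```bash
cat >> h.py <<'E'
def jack():
    im,d=viewer.get_image('top'); W=cloud('top',d); X,Y,Z=np.moveaxis(W,-1,0)
    m=(Z>.02)&(Z<.27)&(abs(Z-.25)<.03)&(X>.3)&(X<.85)&(Y>.12)&(Y<.5)
    p=W[m]; r=cv2.minAreaRect((p[:,:2]*1000).astype(np.float32)); print('cabtop',r)
    A=np.c_[p[:,:2]-[.571,.305],np.ones(len(p))]; print('plane',np.linalg.lstsq(A,p[:,2],rcond=None)[0])
    cv2.imwrite('pics/tj.png',cv2.resize(im[120:270,160:400],None,fx=3.3,fy=3.3,interpolation=cv2.INTER_CUBIC))
E
python3 - <<'E'
from h import *
meas(); jack()
W=np.load('wm.npy');X,Y,Z=np.moveaxis(W,-1,0)
m=(Z>.004)&(Z<.03)&(X>.5)&(X<.66)&(Y<0.12)&(Y>-.1)
p=W[m]; print(m.sum(),cv2.minAreaRect((p[:,:2]*1000).astype(np.float32)),np.median(p[:,2]))
im,d=snap('scene','s8.png')
cv2.imwrite('pics/s8c.png',cv2.resize(im[120:300,150:400],None,fx=3,fy=3,interpolation=cv2.INTER_CUBIC))
E
ls -t pics|head -3
```

```text
t 22.12 [ 0.5876 -0.0724  0.2166] [3.1407 0.     1.6087] [-0.6  0.5 -0.6] -0.0003
top saddle [([0.5793, 0.1571, 0.0488], 0.59)]
top lift_point [([0.5775, 0.1535, 0.0506], 0.61)]
top jack_grip [([0.5759, 0.0922, 0.0837], 0.87)]
top handle_grip [([0.5899, -0.0871, 0.1871], 0.78)]
wrist saddle []
wrist lift_point []
wrist jack_grip []
wrist handle_grip []
scene saddle [([0.5772, 0.1526, 0.0527], 0.67), ([0.5829, 0.0622, 0.0558], 0.48)]
scene lift_point [([0.5809, 0.1575, 0.0518], 0.92)]
scene jack_grip [([0.581, 0.092, 0.0861], 0.63), ([0.7156, 0.128, 0.0003], 0.5)]
scene handle_grip [([0.5868, -0.0863, 0.1866], 0.66), ([0.7801, 0.0197, 0.0014], 0.43)]
cabtop ((571.362060546875, 304.336181640625), (321.0848083496094, 267.5180358886719), 2.081244468688965)
plane [-0.0007816   0.00619466  0.25012499]
1836 ((582.287109375, 43.36681365966797), (63.5776481628418, 83.37885284423828), 2.9761857986450195) 0.004815898593350493
s8c.png
s8.png
tj.png
```

View pics/s8c.png

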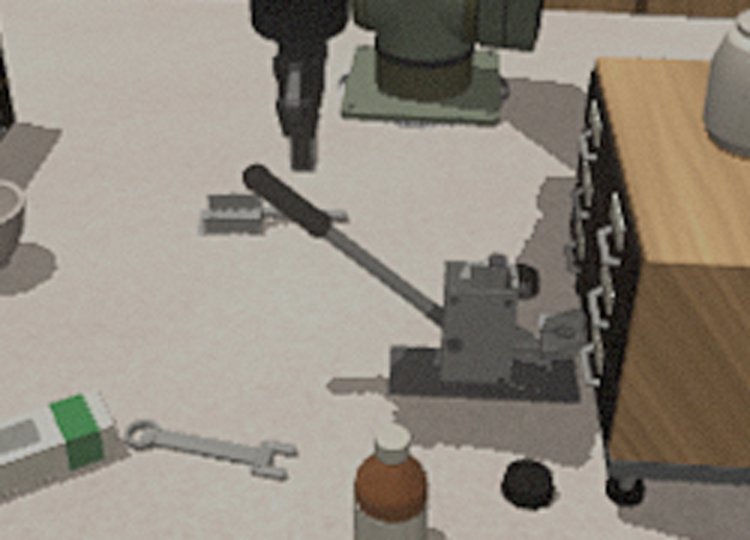

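Handle is fully back up (grip end at (257,175), as before), the ram head now protrudes at (498,260), so the ratchet held. Stroke 2.

Call:
{"api": "servo_tool", "payload": {"plan": [[[0,0,0,0,1,11,0],[0,0,0,-2,0,11,0],[0,0,0,-10,0,15.5,0],[0,0,0,-10,0,15.5,0],[0,0,0,-8.5,0,16,0],[0,0,0,-8.5,0,16,0],[0,0,0,-6,0,17,0],[0,0,0,-6,0,17,0],[0,0,0,-4,0,15,0],[0,0,0,-3,0,12,0],[0,0,0,0,0,8,0],[0,0,0,0,0,3,0]]]}}

```text
time: 24.48
ee_pos: [0.5913, -0.1303, 0.0601]
tool_rot: [3.14, -0.001, 1.608]
force: [-3.0, 3.0, 15.7]
grip_width: -0.0001
```

Call:
{"api": "servo_tool", "payload": {"plan": [[[0,0,0,0,0,2,0],[0,0,0,0,0,0,0]]]}}

```text
time: 24.72
ee_pos: [0.5913, -0.1303, 0.0598]
tool_rot: [3.139, -0.001, 1.608]
force: [-4.0, 3.1, 17.8]
grip_width: 0.0
```

Call:
{"api": "servo_tool", "payload": {"plan": [[[0,0,0,0,0,2,0],[0,0,0,0,0,0,0],[0,0,0,0,0,0,0]]]}}

```text
time: 25.1
ee_pos: [0.5914, -0.1303, 0.059]
tool_rot: [3.138, -0.001, 1.608]
force: [-4.2, 3.8, 23.6]
grip_width: 0.0004
```

```bash
python3 - <<'E'
from h import *
s=env.state(); print(s['ee_pos'],s['force'])
jack()
im,d=snap('scene','s9.png')
cv2.imwrite('pics/s9c.png',cv2.resize(im[120:300,150:400],None,fx=3,fy=3,interpolation=cv2.INTER_CUBIC))
for l in ['front_foot_l','saddle','lift_point']: print(l,[(np.round(q['centre'],4).tolist(),round(q['p'],2)) for q in viewer.spot_point('scene',l)[:2]])
E
```

```text
[ 0.59136046 -0.13032673  0.05898983] [-4.2302584   3.8110935  23.61627303]
cabtop ((570.7342529296875, 313.6983642578125), (320.5210266113281, 278.68328857421875), 2.1005990505218506)
plane [ 0.00152859 -0.03892657  0.25679956]
front_foot_l [([0.4378, 0.1954, 0.0184], 0.84), ([0.7093, 0.2057, 0.018], 0.61)]
saddle [([0.5795, 0.1538, 0.0684], 0.74)]
lift_point [([0.58, 0.1615, 0.0691], 0.81), ([0.582, 0.091, 0.0873], 0.59)]
```

View pics/s9c.png

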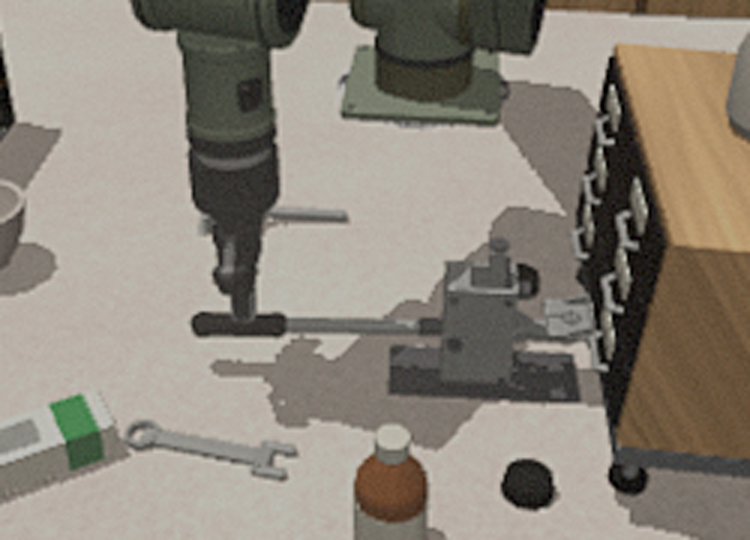

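View pics/tj.png

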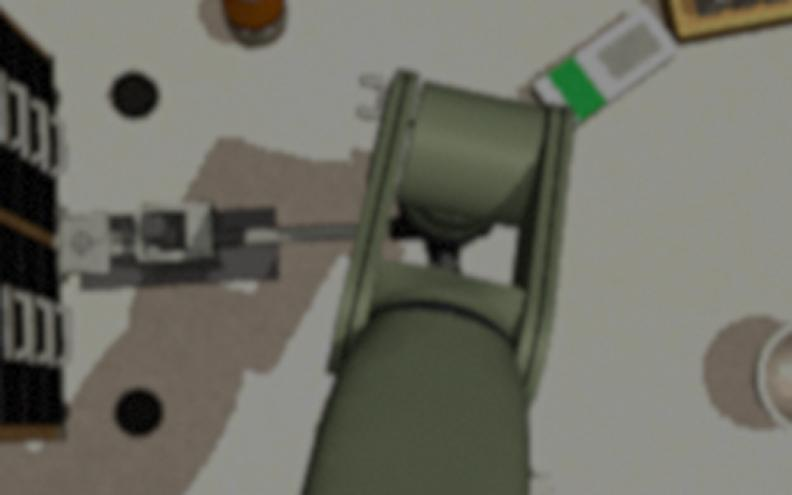

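Cabinet front is lifted (feet about 14–18 mm with the handle down), tab still over the saddle. Letting up and making the third stroke.

Call:
{"api": "servo_tool", "payload": {"plan": [[[0,0,0,0,0,-12,0],[0,0,0,4,-0.5,-20,0],[0,0,0,5,-0.5,-20,0],[0,0,0,8,0,-20,0],[0,0,0,10,0,-20,0],[0,0,0,12,0,-20,0],[0,0,0,10,0,-20,0],[0,0,0,6,0,-20,0],[0,0,0,3,0,-12,0],[0,0,0,0,0,0,0]]]}}

```text
time: 26.6
ee_pos: [0.5877, -0.0727, 0.2198]
tool_rot: [3.14, 0.0, 1.608]
force: [0.4, 0.4, 0.4]
grip_width: -0.0002
```

```bash
python3 - <<'E'
from h import *
meas(); jack()
for l in ['front_foot_l']: print(l,[(np.round(q['centre'],4).tolist(),round(q['p'],2)) for q in viewer.spot_point('scene',l)[:2]])
im,d=snap('scene','s10.png')
cv2.imwrite('pics/s10c.png',cv2.resize(im[120:300,150:400],None,fx=3,fy=3,interpolation=cv2.INTER_CUBIC))
E
```

```text
t 26.6 [ 0.5877 -0.0727  0.2198] [3.1403e+00 2.0000e-04 1.6084e+00] [0.4 0.4 0.4] -0.0002
top saddle [([0.5768, 0.1552, 0.0623], 0.41)]
top lift_point [([0.5758, 0.1587, 0.0625], 0.85), ([0.7127, 0.2029, 0.009], 0.34)]
top jack_grip [([0.5787, 0.088, 0.0876], 0.79), ([0.587, -0.0853, 0.1854], 0.53)]
top handle_grip [([0.5865, -0.0855, 0.1855], 0.49), ([0.575, 0.1566, 0.0605], 0.43)]
wrist saddle []
wrist lift_point []
wrist jack_grip []
wrist handle_grip []
scene saddle [([0.579, 0.1544, 0.0634], 0.51)]
scene lift_point [([0.5829, 0.0921, 0.0869], 0.74), ([0.5796, 0.1635, 0.0629], 0.61)]
scene jack_grip [([0.5826, 0.0935, 0.0851], 0.58), ([0.5573, 0.2953, 0.2555], 0.32)]
scene handle_grip [([0.5834, -0.0879, 0.185], 0.74), ([0.6982, -0.1434, 0.0008], 0.4)]
cabtop ((571.1107788085938, 311.59906005859375), (321.3446044921875, 277.0749206542969), 2.1798970699310303)
plane [ 0.00104121 -0.03065847  0.25529668]
front_foot_l [([0.7073, 0.2048, 0.0149], 0.79), ([0.4388, 0.1956, 0.0136], 0.62)]
```

View pics/s10c.png

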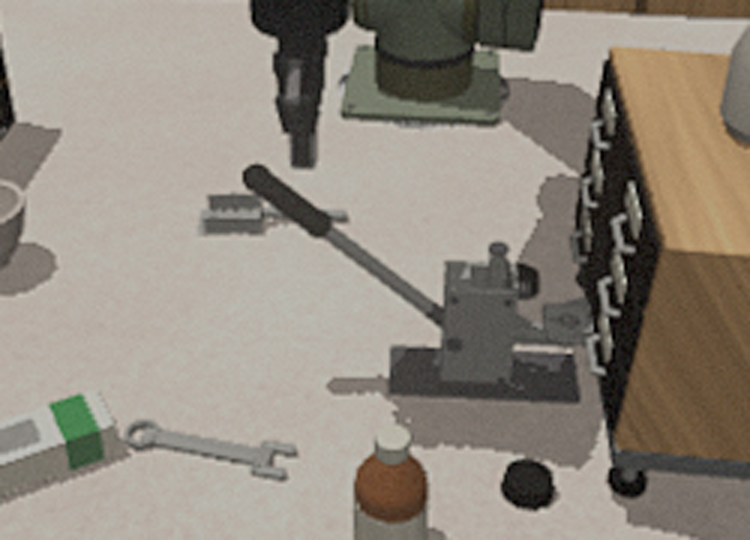

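View pics/tj.png

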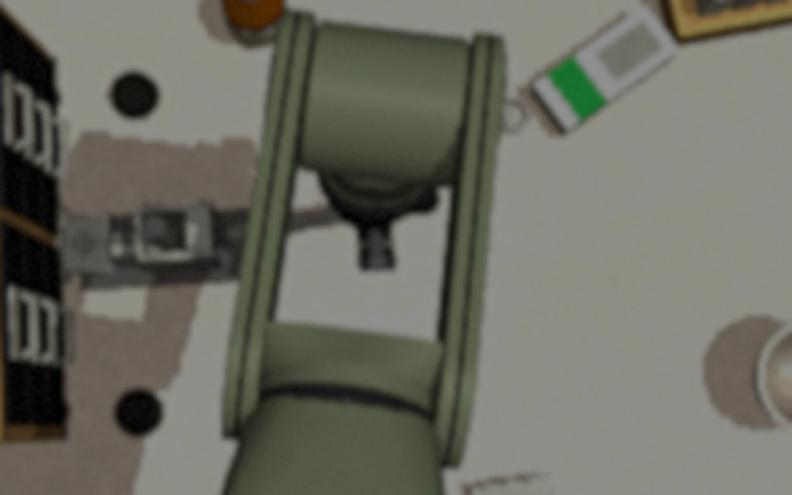

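Call:
{"api": "servo_tool", "payload": {"plan": [[[0,0,0,0,1,13,0],[0,0,0,-2,0,12,0],[0,0,0,-10,0,15.5,0],[0,0,0,-10,0,15.5,0],[0,0,0,-8.5,0,16,0],[0,0,0,-8.5,0,16,0],[0,0,0,-6,0,17,0],[0,0,0,-6,0,17,0],[0,0,0,-4,0,15,0],[0,0,0,-3,0,12,0],[0,0,0,0,0,8,0],[0,0,0,0,0,3,0]]]}}

```text
time: 29.0
ee_pos: [0.5912, -0.1304, 0.0601]
tool_rot: [3.14, -0.001, 1.608]
force: [-2.1, 3.3, 16.0]
grip_width: -0.0001
```

Call:
{"api": "servo_tool", "payload": {"plan": [[[0,0,0,0,0,2,0],[0,0,0,0,0,2,0],[0,0,0,0,0,0,0]]]}}

```text
time: 29.38
ee_pos: [0.5913, -0.1304, 0.059]
tool_rot: [3.138, -0.001, 1.608]
force: [-6.1, 3.7, 22.8]
grip_width: 0.0004
```

```bash
python3 - <<'E'
from h import *
meas(); jack()
im,d=snap('scene','s11.png')
for l in ['front_foot_l','jar','pad_a','wrench','scoop']: print(l,[(np.round(q['centre'],4).tolist(),round(q['p'],2)) for q in viewer.spot_point('scene',l)[:2]])
cv2.imwrite('pics/s11c.png',cv2.resize(im[120:300,150:400],None,fx=3,fy=3,interpolation=cv2.INTER_CUBIC))
print(env.state()['force'])
E
```

```text
t 29.38 [ 0.5913 -0.1304  0.059 ] [ 3.1384e+00 -6.0000e-04  1.6077e+00] [-6.1  3.7 22.8] 0.0004
top saddle [([0.578, 0.1571, 0.0749], 0.61)]
top lift_point [([0.576, 0.163, 0.0814], 0.91)]
top jack_grip [([0.5771, 0.0917, 0.0832], 0.66), ([0.7849, 0.0172, -0.0021], 0.36)]
top handle_grip [([0.5932, -0.1358, 0.0493], 0.76), ([0.7113, 0.2031, 0.0262], 0.23)]
wrist saddle []
wrist lift_point []
wrist jack_grip []
wrist handle_grip []
scene saddle [([0.5795, 0.1543, 0.0817], 0.66)]
scene lift_point [([0.5797, 0.1655, 0.0835], 0.97), ([0.5884, -0.1345, 0.0467], 0.36)]
scene jack_grip [([0.5817, 0.0892, 0.0856], 0.64)]
scene handle_grip [([0.5868, -0.1347, 0.0476], 0.89)]
cabtop ((570.015380859375, 324.67230224609375), (319.887451171875, 280.9627685546875), 2.109618902206421)
plane [ 0.00282297 -0.03313647  0.25871121]
front_foot_l [([0.4389, 0.1955, 0.0268], 0.79), ([0.7105, 0.2055, 0.0283], 0.72)]
jar [([0.4379, 0.1972, 0.026], 0.74), ([0.5596, 0.3089, 0.2628], 0.68)]
pad_a [([0.7156, 0.1281, 0.0048], 0.71), ([0.4393, 0.1207, 0.0024], 0.58)]
wrench [([0.6984, -0.1451, 0.0009], 0.76)]
scoop [([0.3466, -0.1537, -0.0025], 0.4)]
[-4.89312584  3.32131736 24.12798901]
```

View pics/s11c.png

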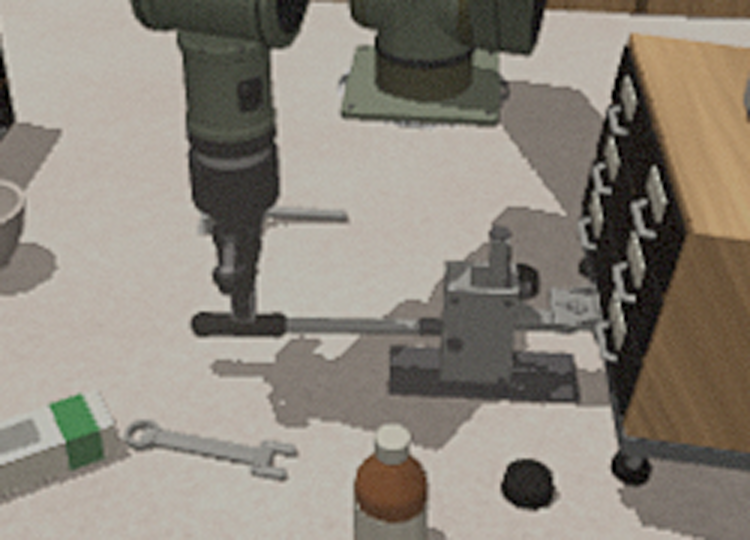

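View pics/s11.png

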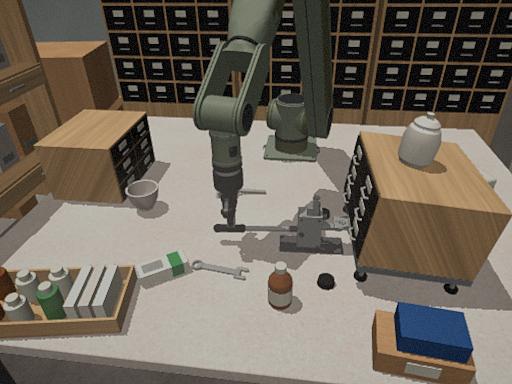

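The picture shows the front feet well clear, the jar standing at (420,140) and the handle level on its stop under the finger (24 N). The saddle is about 7 mm from the lift point, the shift that tipping should give. One short settle check, then I hand in.

Call:
{"api": "servo_tool", "payload": {"plan": [[[0,0,0,0,0,0,0],[0,0,0,0,0,0,0],[0,0,0,0,0,0,0],[0,0,0,0,0,0,0]]]}}

```text
time: 30.98
ee_pos: [0.5913, -0.1304, 0.059]
tool_rot: [3.138, -0.0, 1.608]
force: [-5.0, 3.7, 22.7]
grip_width: 0.0002
```

```bash
python3 - <<'E'
from h import *
im,d=snap('scene','s12.png')
for l in ['front_foot_l','jar','lift_point','saddle']: print(l,[(np.round(q['centre'],4).tolist(),round(q['p'],2)) for q in viewer.spot_point('scene',l)[:2]])
s=env.state();print(s['time'],s['force'],s['ee_pos'])
print(env.close_job())
E
```

```text
front_foot_l [([0.7079, 0.2068, 0.0278], 0.97), ([0.4367, 0.1947, 0.0261], 0.91)]
jar [([0.5566, 0.3083, 0.2646], 0.77)]
lift_point [([0.5807, 0.1642, 0.0794], 0.81), ([0.7161, 0.1263, 0.0013], 0.49)]
saddle [([0.5795, 0.1546, 0.0829], 0.51), ([0.7111, 0.2071, 0.0276], 0.48)]
31.225 [-5.50421795  3.60307354 22.73793709] [ 0.59131751 -0.13039198  0.05897943]
the job is handed in; nothing more can be done
None
```

I set the jack with its saddle under the marked tab and pumped three full strokes. I handed the job in at 31.2 s with the fingertips still holding the handle down on its stop; no verdict was reported.

**Last checks:**
- **Feet:** both front feet read about 26–28 mm above the counter, against the 16 mm needed. The geometry predicts about 24 mm.
- **Handle:** it is held down with about 23 N, plus about 5 N of sideways force.
- **Saddle:** it reads about 10 mm from the lift point, inside the 18 mm limit. About 7 mm of that is the shift expected as the cabinet tips back.
- **Jar and other things:** the jar stands on the cabinet. The pads, wrench and scoop read within a few millimetres of where they started, and the bottle and carton looked unmoved. I did not measure the bottle, carton or mortar again at the end.

**Disagreements and gaps:**
- **Cabinet tilt:** the tilt I fitted from the top camera's depth came out lower than the foot heights imply. That fit dropped part of the raised top, so I relied on the foot readings.
- **First stroke:** the sub-millimetre foot lift after it was too small to measure. I judged it from the ram head staying raised with the handle fully up.

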